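# Bolt the bench chest shut against its spring safety catch

## Robot

A 7-joint arm with a two-finger parallel gripper is mounted at the origin on the work surface. World frame = base frame: x ahead of the robot, y to its left, z up, the work surface at z = 0. Lengths are in m, angles in degrees, forces in N, time in s.
With the tool pointing down it reaches from about 0.425 to 0.925 m from the base axis. Payload 6.8 kg.
Tool frame: the origin (TCP) lies midway between the tips of the shut fingers; the grasp point (between the pads) lies 19 mm behind it; z points along the fingers, y is the line along which they close (so a half turn about z gives the same grasp; the last joint's range is limited). The gripper opens to 88 mm and grips with 3 to 60 N. Pads are 20 mm wide; open, the fingers measure 115 mm over their backs; the gripper's body (75 mm by 178 mm) begins 61 mm behind the grasp point.
Start: joints at [-6.194, 27.33, 1.283, 89.118, -0.659, 63.558, -4.761], TCP at [0.675, 0, 0.223] pointing down, gripper open.
Joint ranges: [-169.35, 169.35], [-19.33, 120.38], [-80.79, 83.38], [13.8, 139.57], [-78.32, 258.32], [9.67, 109.79], [-169.56, 169.56]. Speed limits (degrees/s): [136.94, 136.94, 180, 180, 180, 180, 180].

## Interface

Orientations are given as a 3x3 rotation matrix whose columns are the frame's x, y, z axes.
In Python, from rig import robot, read_camera, camera_model gives the robot as it stands. The module is installed in compiled form; this text tells all that it offers.
- The arm moves only by the tool move_arm, never from a script. Its argument "deltas" is a list of rows, each a list of 2 entries, a list of its own where there are three numbers: the shift along the tool's x, y, z scaled (see below), then the turn, a rotation vector about the tool's x, y, z scaled (see below). A call has exactly 8 rows; each row is the pose to reach, as a shift and turn from the pose commanded when the call began, along the tool's axes at that moment; what a row does not reach only later rows make up. The controller multiplies each number of a shift by 20 cm and each number of a turn by 0.5 rad. A row lasts 1/12 s, in which the tool goes at most 41.7 mm and 7.16 degrees, less where a joint would pass 70% of its speed; a pose out of reach is approached as far as the arm can. A call with a number of a shift or a turn outside -1 to 1 is refused whole. A call with a gripper value outside its range is refused whole. "claw" is the closure, from 0 (fully open) to 1 (shut), set as the call begins (left out, the last holds). The fingers move at their own pace and stop on an object; the grip force is fixed at half the most. Time passes only in rows, so rows that repeat a pose let the fingers close, or fill a call up. It gives the time, the measured TCP pose, the force, the opening and the grip force at its end, in the units of the state.
- robot.sense(): the state, without advancing time (a new reading comes with each control period).
- read_camera(name): name is "scene" or "side" or "wrist"; returns the picture (420x560x3 uint8, blue, green, red); there is no depth.
- camera_model(name): a dict with "fov_y" (degrees; the focal length in pixels is half the picture's height over the tangent of half this angle, whatever the lens; pixels are square), "cx", "cy" (the principal point, pixels), "position" and "rotation" of the camera in the world. Camera axes: x right, y up, looking along -z (the intrinsics and any distortion apply to the point x, -y, -z); pixel columns grow to the right and rows downward; lengths in m; the calibration is good to about 2 mm. The wrist camera is an equidistant fisheye: a pixel r from the principal point sees the ray r / f radians off the axis. A picture is of the moment at which its call begins: read the wrist's pose just before it. camera_model takes no time and is no camera call; for the wrist camera it gives the pose at the moment of the call.
- robot.sign_off(): hands the job in; it is judged then, once.
The state is a dict: "clock": time; "joint_pos": joint angles; "qd": joint speeds; "effort": joint torques, N m; "eef_pos": TCP position; "eef_rot": TCP orientation; "wrist_force": force on the tool from outside, world axes, zero at the start; "ft_torque": the same for the moment, N m; "opening": finger opening in m; "grasp_force": force on a finger pad.
Only numpy, scipy, OpenCV 4.12 (cv2) and the standard library are available. Lean on these libraries where they do the work, as an engineer would, in place of code of your own. Each camera call takes 0.05 s, during which the arm holds its last target. There are 200 camera calls.

## Task

Bolt the steel chest shut: press its spring safety catch down with one fingertip and, keeping it held down, push the bolt along by its upright tab with the other fingertip until it is fully home in the keeper. Then let go, so that the catch springs back up and locks the bolt. Only press and push; leave the tin, bearing, flask and spanner where they are.

Things in the scene. Friction and masses are not known exactly. Their poses are not given: they have to be found in the camera images.
- chest: Low grey steel chest fixed to the bench, 248 x 346 x 100 mm (its x, y, z), origin at the centre of its underside at height 0, z up. On its lid, side by side along the chest's y: the bolt (chest x -24 mm) and the catch plate (chest x +24 mm). Keeper: steel tunnel at chest (-24, 110) mm. Except for tab and catch, the lock is under 125 mm high. Tin and bearing stand on the lid.
- bolt (a joint): Bolt's travel in m along the chest's +y, towards the keeper: 0 to 0.003 at the start, 0.040 at its end stop, fully home. About 1.5 N of friction; it stays where it is left. With the catch up a tooth stops it at 0.004; the catch must be down 6 mm or more for it to pass. From 0.036 on, the catch can rise behind it and lock it.
- bolt_tab (a point): Centre of the upper edge of the bolt's upright tab, a steel plate 30 mm wide (chest x), 8 mm thick (chest y), 41 mm tall, upper edge 156 mm above the bench. Moves with the bolt: at chest (-24, -30) mm at bolt travel 0, (-24, +10) mm at 40 mm. Push its -y face towards +y.
- catch (a joint): How far the safety catch is pressed down, in m: 0 is up (sprung), 0.008 fully down on its stop. The spring takes about 4 N at the start and 8 N fully down; it springs up when let go.
- catch_top (a point): Centre of the upper face of the catch's flat steel plate: 26 mm wide (chest x), 110 mm long (chest y -75 to +35 mm), at chest (24, -20) mm; upper face 138 mm above the bench when up, 130 when fully down. Goes straight down wherever pressed; a fingertip can slide along it while pressing. 48 mm beside the bolt's line; does not move with the bolt.
- tin_mid (a point): Bystander: round tin standing on the chest's lid, 52 mm diameter, 40 mm tall; point at its centre.
- bearing_mid (a point): Bystander: steel ring bearing lying on the chest's lid, 42 mm outside diameter, 14 mm tall; point at its centre.
- flask_mid (a point): Bystander: blue flask standing on the bench, 72 mm diameter, 250 mm tall; point half-way up.
- spanner_mid (a point): Bystander: steel spanner 170 mm long lying on the bench; point at its middle.

How it is judged (in metres and radians):
On the way, in this order (a step that is already met when the one before it is completed fails the run):
1. a fingertip holds the safety catch down while the bolt is still drawn back (value of joint catch above 0.0055 m and contact force between the fingers and catch above 0.5 N and value of joint bolt below 0.0075 m), for 0.05 s.
2. the bolt is fully home with a fingertip still holding the catch down (value of joint bolt above 0.036 m and value of joint catch above 0.004 m and contact force between the fingers and catch above 0.5 N), for 0.05 s.
At the end, for the whole second after the job is handed in: The bolt is at least 36 mm along its 40 mm travel and at rest, the catch is up again (pressed by less than 1.5 mm), and tin, bearing, flask and spanner are within 15 mm of where they began (value of joint bolt above 0.036 m and value of joint catch below 0.0015 m and velocity of joint bolt between -0.005 and 0.005 m/s and distance of each of tin_mid, bearing_mid, flask_mid, spanner_mid from where it was at the start of the episode below 0.015 m); the robot touches nothing.
It fails at once if the catch comes up while the bolt is on its way (or the bolt is forced past it) (value of joint bolt between 0.008 and 0.034 m and value of joint catch below 0.003 m).
It fails at once if a bystander is lifted, carried or pushed more than 15 mm (distance of any of tin_mid, bearing_mid, flask_mid, spanner_mid from where it was at the start of the episode above 0.015 m).
It also fails if it takes over 34 s, if anything falls off the work surface, if the arm or the gripper's body presses on something with over 40 N, if the wrist force passes 120 N, or if a joint passes its speed limit or range.

## Working session

There is one attempt and no reset: what is moved stays moved. The work goes in short steps, Python scripts to look and compute and a tool call to move; the robot and the scene stay as the last step left them, time stands still between calls to the robot, and variables do not carry over. Pictures are saved under pics/ and viewed, at most 10 in all, crops included, and the job is handed in when it is done.

Besides the shell and the picture viewer there is one more tool, called after "Call:" by a JSON object that holds its "name" and its "arguments", one argument or row to a line. move_arm: Moves the arm, as the interface text tells. Its arguments: {"type":"object","properties":{"deltas":{"type":"array"},"claw":{"type":"number"}},"required":["deltas"]}

```bash
mkdir -p pics; python3 - <<'E'
from rig import robot, read_camera, camera_model
import cv2
s=robot.sense(); print({k:s[k] for k in('clock','eef_pos','eef_rot','opening','wrist_force')})
for n in('scene','side','wrist'):
    m=camera_model(n); print(n,m); cv2.imwrite(f'pics/{n}0.png',read_camera(n))
E
```

```text
{'clock': 0.0, 'eef_pos': array([6.74410317e-01, 1.52191737e-05, 2.21701170e-01]), 'eef_rot': array([[-3.59267526e-05,  9.99998403e-01, -1.78669476e-03],
       [ 9.99999991e-01,  3.57012288e-05, -1.26255749e-04],
       [-1.26191760e-04, -1.78669928e-03, -9.99998396e-01]]), 'opening': 0.08782237650317144, 'wrist_force': array([ 0.43257175, -0.35728432,  0.11997976])}
scene {'fov_y': 56.11743808761715, 'cx': 273.814663171638, 'cy': 197.92407057964425, 'position': array([ 0.91044853, -0.50421288,  1.0853606 ]), 'rotation': array([[ 0.84743054, -0.44173443,  0.29450326],
       [ 0.53087309,  0.71125326, -0.46075217],
       [-0.00593631,  0.54679932,  0.83724266]])}
side {'fov_y': 46.241225351653284, 'cx': 286.2921705823471, 'cy': 216.12622884893162, 'position': array([0.0730055 , 0.74011686, 0.88236883]), 'rotation': array([[-0.80358833,  0.39009023, -0.44952799],
       [-0.59514915, -0.51829833,  0.61413706],
       [ 0.00657925,  0.76104957,  0.64866036]])}
wrist {'fov_y': 65.70646984690485, 'cx': 277.6019723710614, 'cy': 212.6604597635933, 'position': array([0.67390807, 0.08399552, 0.38356273]), 'rotation': array([[ 9.99995196e-01,  3.18135474e-04,  3.08326475e-03],
       [-1.23863816e-03,  9.52859242e-01,  3.03410171e-01],
       [-2.84139177e-03, -3.03412532e-01,  9.52855058e-01]])}
```

View pics/scene0.png

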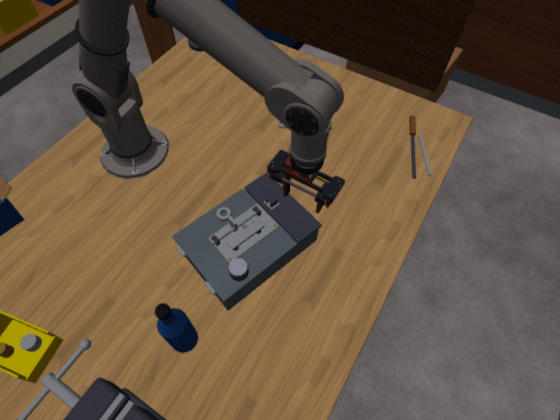

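View pics/side0.png

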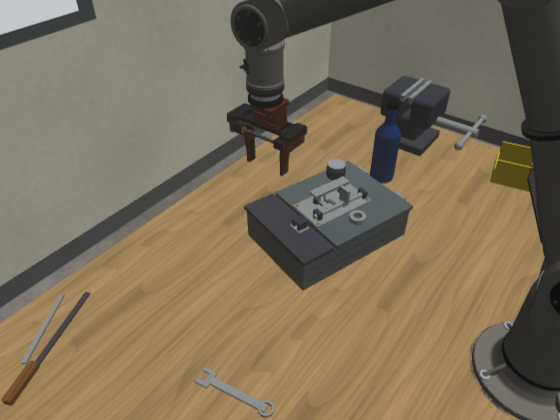

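View pics/wrist0.png

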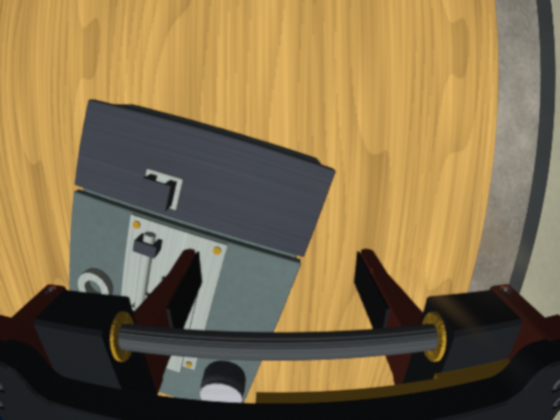

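The chest lies around world (0.6, 0), with its long axis roughly along world y. In the scene view the bearing is at (224,214), the tin at (238,268) and the flask at (175,325). I'll zoom in on the lock.

```bash
python3 - <<'E'
import cv2
a=cv2.imread('pics/scene0.png')[165:310,165:330]; b=cv2.imread('pics/side0.png')[150:285,240:415]
cv2.imwrite('pics/ca.png',cv2.resize(a,(660,580),interpolation=cv2.INTER_CUBIC)); cv2.imwrite('pics/cb.png',cv2.resize(b,(700,540),interpolation=cv2.INTER_CUBIC))
E
```

```text
(no output)
```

View pics/ca.png

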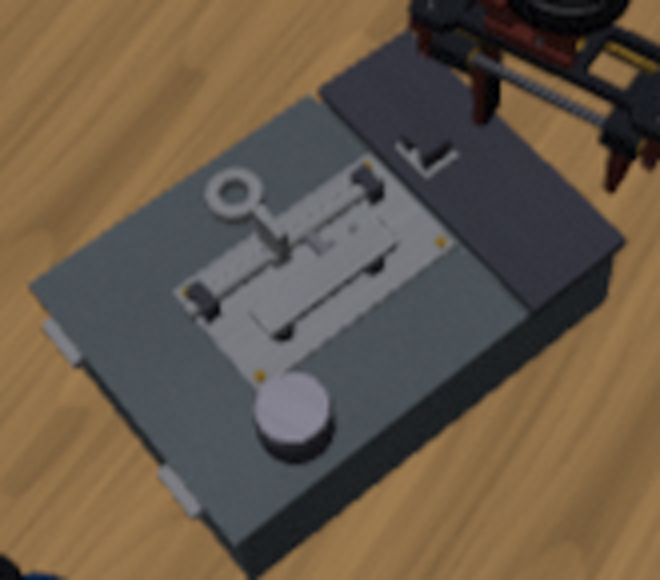

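View pics/cb.png

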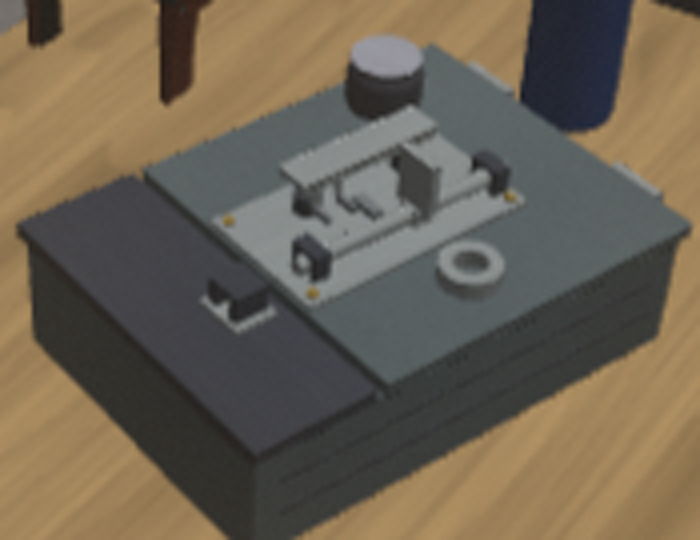

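The keeper is on the dark section, so chest +y is about world +y. The bolt is on the robot's side, and the tab's top edge is near (262,207) in the scene crop and (420,150) in the side crop. Next I cast the corners onto planes at known heights.

```bash
cat > h.py <<'E'
import numpy as np
from rig import camera_model
def ray(n,p,m=None):
    m=m or camera_model(n); f=210/np.tan(np.radians(m['fov_y']/2))
    d=np.array([p[0]-m['cx'],-(p[1]-m['cy']),-f]); return m['position'],m['rotation']@d
def onz(n,p,z):
    o,d=ray(n,p); return (o+d*(z-o[2])/d[2])
E
python3 - <<'E'
from h import *
S=lambda x,y:(165+x/4,165+y/4); D=lambda x,y:(240+x/4,150+y/4)
P={}
for n,f,L in(('scene',S,dict(nl=(30,287),nr=(243,545),pr=(623,242),pl=(410,33))),('side',D,dict(pr=(20,230),nl=(690,230),nr=(435,45),pl=(258,460)))):
    for k,v in L.items(): P[n,k]=onz(n,f(*v),.1)[:2]; print(n,k,P[n,k].round(4))
L=dict(nl=(-.124,-.173),nr=(.124,-.173),pr=(.124,.173),pl=(-.124,.173))
A=np.array([L[k[1]] for k in P]);B=np.array(list(P.values()))
a=A-A.mean(0);b=B-B.mean(0)
th=np.arctan2((a[:,0]*b[:,1]-a[:,1]*b[:,0]).sum(),(a*b).sum()); R=np.array([[np.cos(th),-np.sin(th)],[np.sin(th),np.cos(th)]])
t=B.mean(0)-R@A.mean(0); print('fit',np.degrees(th),t,(B-A@R.T-t).round(4).tolist())
# predict features
for q in [(-.039,-.03,.156),(-.009,-.03,.156),(.011,-.075,.138),(.037,-.075,.138),(.011,.035,.138),(.037,.035,.138)]:
    w=np.r_[R@q[:2]+t,q[2]]; o=[]
    for n,off in(('scene',(165,165)),('side',(240,150))):
        m=camera_model(n); f=210/np.tan(np.radians(m['fov_y']/2)); c=m['rotation'].T@(w-m['position'])
        o+=[4*(m['cx']-f*c[0]/c[2]-off[0]),4*(m['cy']+f*c[1]/c[2]-off[1])]
    print(q,w.round(4),np.round(o))
E
```

```text
scene nl [ 0.3911 -0.2227]
scene nr [ 0.6268 -0.2936]
scene pr [0.7276 0.0291]
scene pl [0.4984 0.1055]
side pr [0.7175 0.0348]
side nl [ 0.3819 -0.218 ]
side nr [ 0.6164 -0.2989]
side pl [0.4847 0.1083]
fit -17.611054341170092 [ 0.55556104 -0.09443657] [[0.0061, -0.0009], [0.0054, 0.0032], [0.0015, -0.0039], [0.0087, -0.0025], [-0.0086, 0.0018], [-0.0031, 0.0038], [-0.005, -0.002], [-0.005, 0.0004]]
(-0.039, -0.03, 0.156) [ 0.5093 -0.1112  0.156 ] [251. 207. 435. 168.]
(-0.009, -0.03, 0.156) [ 0.5379 -0.1203  0.156 ] [278. 236. 403. 143.]
(0.011, -0.075, 0.138) [ 0.5434 -0.1692  0.138 ] [245. 307. 434. 126.]
(0.037, -0.075, 0.138) [ 0.5681 -0.1771  0.138 ] [268. 334. 407. 106.]
(0.011, 0.035, 0.138) [ 0.5766 -0.0644  0.138 ] [372. 215. 298. 188.]
(0.037, 0.035, 0.138) [ 0.6014 -0.0723  0.138 ] [396. 240. 272. 167.]
```

Call:
{"name": "move_arm", "arguments": {
  "deltas": [
    [[-0.06, -0.06, 0], [0, 0, 0.08]],
    [[-0.18, -0.17, 0], [0, 0, 0.16]],
    [[-0.3, -0.28, 0], [0, 0, 0.26]],
    [[-0.42, -0.39, 0.02], [0, 0, 0.36]],
    [[-0.54, -0.5, 0.04], [0, 0, 0.46]],
    [[-0.64, -0.59, 0.07], [0, 0, 0.55]],
    [[-0.71, -0.65, 0.1], [0, 0, 0.6]],
    [[-0.74, -0.68, 0.1], [0, 0, 0.614]]
  ],
  "claw": 0.6
}}

```text
clock: 0.82
eef_pos: [0.5361, -0.1506, 0.2016]
eef_rot: [[0.307, 0.952, -0.003], [0.952, -0.307, -0.001], [-0.001, -0.003, -1.0]]
wrist_force: [-0.1, -0.5, -0.2]
opening: 0.0382
grasp_force: 0.0
```

```bash
python3 - <<'E'
from h import *
from rig import robot, read_camera
import cv2
s=robot.sense(); print(s['eef_pos'],s['opening'])
m=camera_model('wrist'); im=read_camera('wrist'); cv2.imwrite('pics/w1.png',im)
R=np.array([[.953,.3026],[-.3026,.953]]);t=np.array([.5556,-.0944])
f=210/np.tan(np.radians(m['fov_y']/2))
def proj(w):
    c=m['rotation'].T@(w-m['position']); v=np.array([c[0],-c[1]]); r=np.hypot(*v); return np.array([m['cx'],m['cy']])+f*np.arctan2(r,-c[2])*v/r
for q in [(-.039,-.03,.156),(-.009,-.03,.156),(.011,-.075,.138),(.037,-.075,.138),(.011,.035,.138),(.037,.035,.138),(-.124,.173,.1),(.124,.173,.1)]:
    print(q,proj(np.r_[R@q[:2]+t,q[2]]).round(1))
w=onz('scene',(165+293/4,165+408/4),.14)[:2]; print('tin chest',R.T@(w-t)); w=onz('scene',(165,311),.25)[:2]; print('flask chest',R.T@(w-t))
E
```

```text
[ 0.53611547 -0.1506449   0.20155798] 0.038156681932245314
(-0.039, -0.03, 0.156) [223.  195.9]
(-0.009, -0.03, 0.156) [268.  195.5]
(0.011, -0.075, 0.138) [296.1 247. ]
(0.037, -0.075, 0.138) [330.1 246.6]
(0.011, 0.035, 0.138) [297.3  96.7]
(0.037, 0.035, 0.138) [335.   97.5]
(-0.124, 0.173, 0.1) [138.1 -39.8]
(0.124, 0.173, 0.1) [420.9 -40.7]
tin chest [ 0.09020756 -0.09487277]
flask chest [ 0.11190993 -0.29727762]
```

View pics/w1.png

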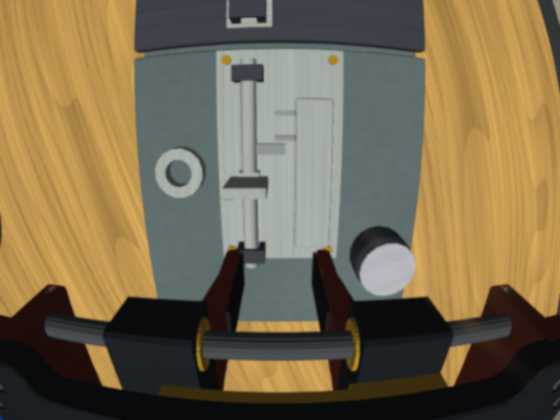

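The wrist view confirms the fit: the catch plate's corners are at (296,98)-(331,247) and the tab's top at (223-268, ~193), both within about 2 px of prediction. I'll descend to just above the catch.

Call:
{"name": "move_arm", "arguments": {
  "deltas": [
    [[0, 0.008, 0.04], [0, 0, 0]],
    [[0, 0.008, 0.1], [0, 0, 0]],
    [[0, 0.008, 0.16], [0, 0, 0]],
    [[0, 0.008, 0.22], [0, 0, 0]],
    [[0, 0.008, 0.26], [0, 0, 0]],
    [[0, 0.008, 0.28], [0, 0, 0]],
    [[0, 0.008, 0.28], [0, 0, 0]],
    [[0, 0.008, 0.28], [0, 0, 0]]
  ]
}}

```text
clock: 1.53
eef_pos: [0.5412, -0.148, 0.1468]
eef_rot: [[0.301, 0.954, 0.0], [0.954, -0.301, 0.0], [0.0, 0.0, -1.0]]
wrist_force: [-0.1, -0.2, 0.4]
opening: 0.0351
grasp_force: 0.0
```

Call:
{"name": "move_arm", "arguments": {
  "deltas": [
    [[0, -0.012, 0.015], [0, 0, 0]],
    [[0, -0.012, 0.03], [0, 0, 0]],
    [[0, -0.012, 0.04], [0, 0, 0]],
    [[0, -0.012, 0.05], [0, 0, 0]],
    [[0, -0.012, 0.06], [0, 0, 0]],
    [[0, -0.012, 0.07], [0, 0, 0]],
    [[0, -0.012, 0.08], [0, 0, 0]],
    [[0, -0.012, 0.08], [0, 0, 0]]
  ]
}}

```text
clock: 2.2
eef_pos: [0.5384, -0.1478, 0.131]
eef_rot: [[0.302, 0.953, 0.0], [0.953, -0.302, 0.0], [0.0, 0.0, -1.0]]
wrist_force: [-2.9, 1.6, 6.5]
opening: 0.0352
grasp_force: 3.6
```

Call:
{"name": "move_arm", "arguments": {
  "deltas": [
    [[0, 0, 0.003], [0, 0, 0]],
    [[0, 0, 0.006], [0, 0, 0]],
    [[0, 0, 0.009], [0, 0, 0]],
    [[0, 0, 0.009], [0, 0, 0]],
    [[0, 0, 0.009], [0, 0, 0]],
    [[0, 0, 0.009], [0, 0, 0]],
    [[0, 0, 0.009], [0, 0, 0]],
    [[0, 0, 0.009], [0, 0, 0]]
  ]
}}

```text
clock: 2.87
eef_pos: [0.5385, -0.1479, 0.1302]
eef_rot: [[0.302, 0.953, 0.001], [0.953, -0.302, 0.0], [0.0, 0.001, -1.0]]
wrist_force: [-4.9, 1.7, 13.3]
opening: 0.0349
grasp_force: 6.3
```

Call:
{"name": "move_arm", "arguments": {
  "deltas": [
    [[0.015, 0, 0], [0, 0, 0]],
    [[0.035, 0, 0], [0, 0, 0]],
    [[0.055, 0, 0], [0, 0, 0]],
    [[0.075, 0, 0], [0, 0, 0]],
    [[0.095, 0, 0], [0, 0, 0]],
    [[0.115, 0, 0], [0, 0, 0]],
    [[0.135, 0, 0], [0, 0, 0]],
    [[0.15, 0, 0], [0, 0, 0]]
  ]
}}

```text
clock: 3.53
eef_pos: [0.5482, -0.1225, 0.1303]
eef_rot: [[0.305, 0.952, 0.003], [0.952, -0.305, -0.004], [-0.003, 0.004, -1.0]]
wrist_force: [-2.2, -8.1, 8.6]
opening: 0.0351
grasp_force: 5.1
```

Call:
{"name": "move_arm", "arguments": {
  "deltas": [
    [[0.02, 0, 0.003], [0, 0, 0]],
    [[0.04, 0, 0.005], [0, 0, 0]],
    [[0.06, 0, 0.005], [0, 0, 0]],
    [[0.08, 0, 0.005], [0, 0, 0]],
    [[0.095, 0, 0.005], [0, 0, 0]],
    [[0.11, 0, 0.005], [0, 0, 0]],
    [[0.12, 0, 0.005], [0, 0, 0]],
    [[0.12, 0, 0.005], [0, 0, 0]]
  ]
}}

```text
clock: 4.2
eef_pos: [0.5559, -0.1012, 0.1301]
eef_rot: [[0.306, 0.952, 0.004], [0.952, -0.306, -0.005], [-0.004, 0.005, -1.0]]
wrist_force: [-3.0, -8.9, 14.3]
opening: 0.0351
grasp_force: 7.3
```

Call:
{"name": "move_arm", "arguments": {
  "deltas": [
    [[0.005, 0, 0], [0, 0, 0]],
    [[0.01, 0, 0], [0, 0, 0]],
    [[0.015, 0, 0], [0, 0, 0]],
    [[0.02, 0, 0], [0, 0, 0]],
    [[0.02, 0, 0], [0, 0, 0]],
    [[0.02, 0, 0], [0, 0, 0]],
    [[0.02, 0, 0], [0, 0, 0]],
    [[0.02, 0, 0], [0, 0, 0]]
  ]
}}

```text
clock: 4.87
eef_pos: [0.5562, -0.1002, 0.1301]
eef_rot: [[0.308, 0.951, 0.003], [0.951, -0.308, -0.008], [-0.006, 0.005, -1.0]]
wrist_force: [-4.9, -16.2, 16.9]
opening: 0.0352
grasp_force: 11.1
```

Call:
{"name": "move_arm", "arguments": {
  "deltas": [
    [[0.008, 0, 0], [0, 0, 0]],
    [[0.015, 0, 0], [0, 0, 0]],
    [[0.015, 0, 0], [0, 0, 0]],
    [[0.015, 0, 0], [0, 0, 0]],
    [[0.015, 0, 0], [0, 0, 0]],
    [[0.015, 0, 0], [0, 0, 0]],
    [[0.015, 0, 0], [0, 0, 0]],
    [[0.015, 0, 0], [0, 0, 0]]
  ]
}}

```text
clock: 5.53
eef_pos: [0.5563, -0.1001, 0.1302]
eef_rot: [[0.309, 0.951, 0.002], [0.951, -0.309, -0.01], [-0.009, 0.005, -1.0]]
wrist_force: [-7.8, -21.7, 17.8]
opening: 0.0351
grasp_force: 13.8
```

```bash
python3 - <<'E'
from rig import robot, read_camera
import cv2
b=read_camera('side')[150:285,240:415]
cv2.imwrite('pics/s2.png',cv2.resize(b,(700,540),interpolation=cv2.INTER_CUBIC))
E
```

```text
(no output)
```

View pics/s2.png

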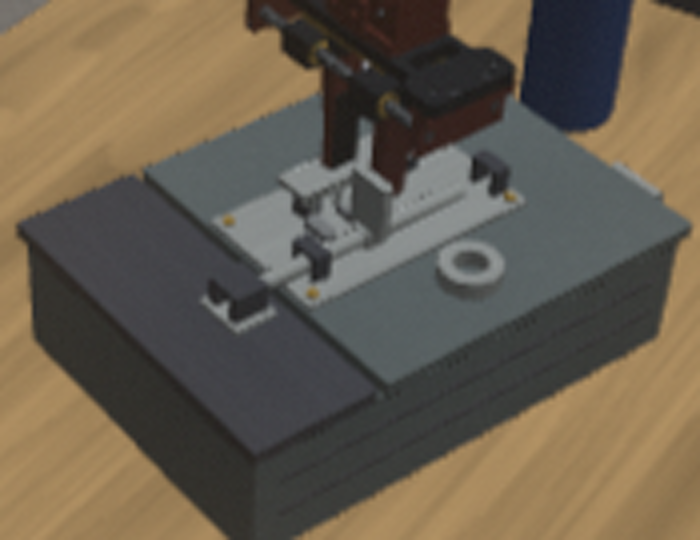

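The tab has moved to about (372,195) and the bolt tip reaches the keeper. I'll quantify the travel by matching the tab patch between the two views.

```bash
python3 - <<'E'
from h import *
import cv2
a=cv2.imread('pics/cb.png');b=cv2.imread('pics/s2.png')
R=np.array([[.953,.3026],[-.3026,.953]]);t=np.array([.5556,-.0944])
T=a[140:212,400:438]; r=cv2.matchTemplate(b[130:260,330:450],T,cv2.TM_CCOEFF_NORMED); _,v,_,l=cv2.minMaxLoc(r)
x,y=l[0]+330,l[1]+130; print(v,x-400,y-140)
f=lambda x,y:R.T@(onz('side',(240+x/4,150+y/4),.14)[:2]-t)
print((f(x+19,y+36)-f(419,176)).round(4))
E
```

```text
0.5984975695610046 -48 25
[-0.0018  0.04  ]
```

The travel measured 40 mm, so the bolt is home. I'll back off slightly, then lift.

Call:
{"name": "move_arm", "arguments": {
  "deltas": [
    [[-0.02, 0, 0], [0, 0, 0]],
    [[-0.04, 0, 0], [0, 0, 0]],
    [[-0.05, 0, 0], [0, 0, 0]],
    [[-0.05, 0, -0.02], [0, 0, 0]],
    [[-0.05, 0, -0.06], [0, 0, 0]],
    [[-0.05, 0, -0.12], [0, 0, 0]],
    [[-0.05, 0, -0.22], [0, 0, 0]],
    [[-0.05, 0, -0.35], [0, 0, 0]]
  ]
}}

```text
clock: 6.25
eef_pos: [0.5519, -0.0986, 0.1973]
eef_rot: [[0.302, 0.953, -0.005], [0.953, -0.302, 0.001], [-0.001, -0.005, -1.0]]
wrist_force: [-0.1, -0.4, -0.3]
opening: 0.0353
grasp_force: 0.0
```

```bash
python3 - <<'E'
from rig import robot, read_camera
import cv2
s=robot.sense(); print(s['eef_pos'],s['wrist_force'])
b=read_camera('side')[150:285,240:415]
cv2.imwrite('pics/s3.png',cv2.resize(b,(700,540),interpolation=cv2.INTER_CUBIC))
E
```

```text
[ 0.55187048 -0.0986091   0.19729968] [-0.10001677 -0.35967714 -0.28429499]
```

View pics/s3.png

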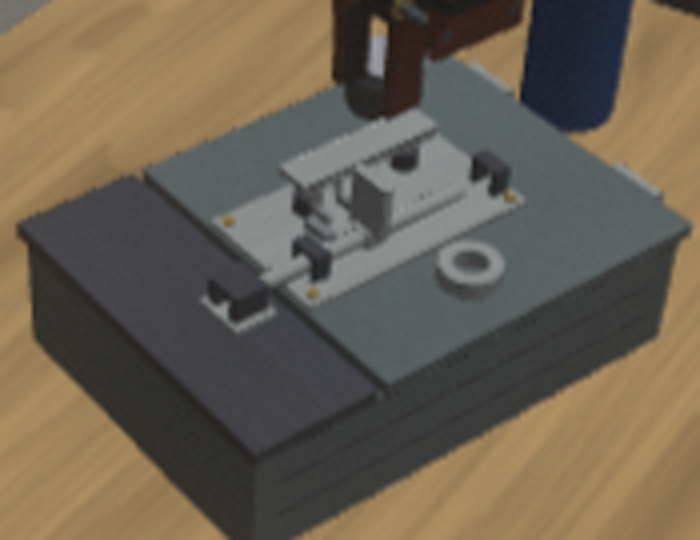

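The catch is back up, with its plate edge at (281,167)-(437,122) as at the start. The tab has stayed forward at about (372,195), the tin and bearing are unmoved, and the tool is clear. I'll hand the job in.

Call:
{"name": "move_arm", "arguments": {
  "deltas": [
    [[0, 0, -0.03], [0, 0, 0]],
    [[0, 0, -0.06], [0, 0, 0]],
    [[0, 0, -0.1], [0, 0, 0]],
    [[0, 0, -0.1], [0, 0, 0]],
    [[0, 0, -0.1], [0, 0, 0]],
    [[0, 0, -0.1], [0, 0, 0]],
    [[0, 0, -0.1], [0, 0, 0]],
    [[0, 0, -0.1], [0, 0, 0]]
  ]
}}

```text
clock: 6.97
eef_pos: [0.5534, -0.0991, 0.2173]
eef_rot: [[0.302, 0.953, -0.001], [0.953, -0.302, 0.0], [-0.0, -0.001, -1.0]]
wrist_force: [-0.0, -0.1, -0.8]
opening: 0.0351
grasp_force: 0.0
```

```bash
python3 -c "
from rig import robot
print(robot.sign_off())"
```

```text
the job is handed in; nothing more can be done
None
```

The bolt was pushed home (about 40 mm measured) with the catch held down, the catch then sprang back up, no bystander was touched, and the job was handed in at about 7 s (no verdict was returned).

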